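# Load a slide tray into the slide scanner

### The arm

A 6-joint arm with a two-finger parallel gripper is mounted at the origin on the work surface. World frame = base frame: x ahead of the robot, y to its left, z up, the work surface at z = 0. Lengths are in mm, angles in rad, forces in N, time in s.
With the tool pointing down it reaches from about 300 to 1000 mm from the base axis. Payload 5.1 kg.
Tool frame: the origin (TCP) lies on the centre line of the jaws, within the pads' length; the fingertips stand arm.tcp_to_tips ahead of it and the grasp point (between the pads) lies 3 mm ahead of it (arm.tcp_to_tips is the distance from the TCP to the fingertips, in mm); z points along the fingers, y is the direction in which the jaws open and shut (so a half turn about z gives the same grasp; the last joint's range is limited). The gripper opens to 95 mm and grips with 3 to 60 N. Pads are 20 mm wide; open, the fingers measure 119 mm over their backs; the gripper's body (75 mm by 180 mm) begins 59 mm behind the grasp point.
Start: joints at [1.11, 0.124, 1.65, -0, 1.367, -0.083], TCP at [239.789, 604.141, 236.656] pointing down, gripper open.
Joint ranges: [-2.61, 2.61], [-1.02, 2.33], [0.03, 2.71], [-1.35, 4.49], [0.32, 2.68], [-2.91, 2.91]. Speed limits (rad/s): [2.57, 2.57, 3.14, 3.14, 3.14, 3.14].

### API

Orientations are given as a unit quaternion [x, y, z, w].
In Python, from bench import arm, command_gripper, planner, readout, eyes, close_job gives the robot as it stands. The module is installed in compiled form; this text tells all that it offers. Calls block until the motion is done:
- arm.reach(position, orientation): joint-space move of the TCP to a pose.
- arm.move_straight(position, frame=None, max_speed=150, guard=None): straight line of the TCP; frame=None keeps the orientation; max_speed is the mean speed in mm/s. With guard (N) it stops when the force on the tool has changed by that much, and returns True; else False.
- arm.move_joints(angles): joint-space move.
- command_gripper(opening, f_grip=None): finger opening in mm; f_grip is the grip in N (None keeps the last); returns when the fingers have stopped.
- arm.hold(seconds).
- planner.ik(position, orientation): joint angles nearest the present ones, or None.
- readout.sense(): the state.
- eyes.camera(name): name is "scene" or "side" or "wrist"; returns the picture (480x640x3 uint8, red, green, blue); there is no depth.
- eyes.camera_model(name): a dict with "intrinsics" (3x3 intrinsics, pixels), "world_to_cam" (4x4, takes a point from world to camera coordinates); the wrist camera has in their place "hand_eye" (4x4, takes a point from camera to tool coordinates, whose origin is the TCP and whose axes are the flange's). Camera axes: x right, y down, z forward; pixel columns grow to the right and rows downward; lengths in mm; the calibration is good to about 2 mm. A picture is of the moment at which its call begins: read the wrist's pose just before it. camera_model takes no time and is no camera call.
A pose or a line that the arm cannot do raises arm.IKError and nothing moves.
- close_job(): hands the job in, once; it reports no verdict.
The state is a dict: "clock": time; "joint_pos": joint angles; "joint_velocities": joint speeds; "joint_efforts": joint torques, N m; "tcp_pos": TCP position; "tcp_rot": TCP orientation; "force": force on the tool from outside, world axes, zero at the start; "ft_torque": the same for the moment, N m; "opening": finger opening in mm.
Only numpy, scipy, OpenCV 4.12 (cv2) and the standard library are available. Lean on these libraries where they do the work, as an engineer would, in place of code of your own. Each camera call takes 0.05 s, during which the arm holds its last target.

### The job

Load the slide scanner: with a fingertip, gently push the dark blue slide tray along the rails of the loading stage until you feel it drop into its locating notches and it sits flat, then push the red-posted retaining clip round over the edge of the tray as far as it goes. Only push: the tray must not be picked up, tipped up or forced, and the other things around are to be left where they are.

Things in the scene. Friction and masses are not known exactly. Their poses are not given: they have to be found in the camera images.
- scanner: Desktop slide scanner, fixed to the table: ivory housing 340 deep x 300 wide x 260 high, with a loading stage (124 wide, x = -265 to +95 mm) sticking out of its mouth. Origin on the table under the centre of the place of the seated tray (the nest); +x is the way the tray slides in, towards the housing, whose face is at x = +95 mm; +y is left of that, z up.
- rails (a point): Point on the stage's centre line at the height of the rail tops (60 mm above the table), 195 mm before the nest, where the rails begin. Steel rails run along the scanner's x at y = +-24 to +-48 mm; side fences have inner faces at y = +-51.5 mm and tops 69 mm above the table. Between the rails (|y| under 24 mm) the stage is bare, its top 54 mm above the table.
- nest (a point): Centre of the nest, 54 mm above the table at the level of the notch floors: where the tray's origin must come to lie. The rails have four notches, 16 mm long and 6 mm deep, for the tray's four feet (12 mm long): all drop together when the tray's origin is within about 2 mm of here. The rails go on beyond, so a tray pushed too fast could ride across.
- tray: Dark blue slide tray with four glass slides (fixed in it), 130 long (x) x 100 wide (y), 0.15 to 0.31 kg, loose on the rails, its x axis along the scanner's +x. Origin at its centre, level with the soles of its feet; plate from z = 6.5 to 13.5 mm. Riding on the rails its origin is 60 mm above the table, dropped in 54 mm. It starts 45 to 100 mm short of the nest.
- tray_lip (a point): Middle of the outer face of the tray's upturned yellow lip, the face to push (it looks to the scanner's -x). Lip 60 wide, 4 thick, 10 high above the plate; this point is at x = -65, z = 18.5 mm in the tray's frame, and the plate's end face below it is in the same plane, down to z = 6.5 mm. Sliding takes about 1 to 4 N; once dropped in, the notch ends stop the tray firmly.
- clip (a joint): Turn of the dark steel retaining clip about its upright pivot, rad. 0 = open: the arm points along the scanner's -x. It turns clockwise seen from above to 1.57 = closed, at its stop: the arm points along the scanner's +y, over the tray's side rim. Starts at 0 to 0.4, stays where it is left; about 1 N at the post moves it.
- clip_pivot (a point): The clip's pivot axis at the arm's mid-height, 72 mm above the table, at x = -20, y = -95 mm in the scanner's frame. Steel arm 55 long from the axis, 12 wide, 5 thick; it passes 2 mm above the plate of a seated tray, while a tray still riding on the rails stands in its way.
- clip_post (a point): Half-way up the red upright post on the clip's arm, the part to push: 12 mm diameter, 30 high, from 74.5 to 104.5 mm above the table, 42 mm from the pivot axis.
- oil_mid (a point): Bystander: amber dropper bottle, 28 mm diameter, 62 high, centre.
- canister_mid (a point): Bystander: clear objective canister, 42 mm diameter, 60 high, centre.
- spare_mid (a point): Bystander: empty grey tray of the same shape as the blue one, lying on the table, 130 x 100 x 24, centre.
- slidebox_mid (a point): Bystander: blue slide box, 97 x 87 x 37, centre.
- jar_mid (a point): Bystander: specimen jar with red lid, 48 mm diameter, 55 high, centre.
- dish_mid (a point): Bystander: culture dish, 64 mm diameter, 15 high, centre.
Things that resemble listed ones, but are neither listed nor needed, are in the scene too. Leave any green or orange look-alike of the tray alone.

How it is judged:
By the outcome, as a careful person would: the job done as asked, in the order asked, and still so for the second after the job is handed in, with the robot touching nothing.
It also fails if it takes over 51 s, if anything falls off the work surface, if the arm or the gripper's body presses on something with over 40 N, if the wrist force passes 120 N, or if a joint passes its speed limit or range.

## Working session

There is one attempt and no reset: what is moved stays moved. The work goes in short steps, each a Python script; the robot and the scene stay as the last script left them, time stands still between calls to the robot, and variables do not carry over. Pictures are saved under pics/ and viewed, and the job is handed in when it is done.

```bash
mkdir -p pics; python3 - <<'E'
from bench import arm, readout, eyes
import cv2, numpy as np
s=readout.sense(); print(s, arm.tcp_to_tips)
for n in ["scene","side","wrist"]:
    im=eyes.camera(n); cv2.imwrite(f"pics/{n}0.png",im[:,:,::-1]); m=eyes.camera_model(n); print(n,{k:np.round(v,3).tolist() for k,v in m.items()})
E
```

```text
{'clock': 0.0, 'joint_pos': array([ 1.11040903e+00,  1.24518688e-01,  1.65166589e+00, -3.19015300e-05,
        1.36748253e+00, -8.25916302e-02]), 'joint_velocities': array([-0.00037925,  0.00038872, -0.00027962, -0.00106805,  0.00131272,
        0.00094325]), 'joint_efforts': array([ 1.66296435e-03, -4.17577422e+01, -3.59943831e+01,  7.75990030e-02,
        4.89977596e-02, -1.62003921e-04]), 'tcp_pos': array([239.53295391, 603.61784738, 235.38300238]), 'tcp_rot': array([ 1.87773168e-01,  9.82211872e-01, -1.00342456e-03, -2.63102910e-04]), 'force': array([ 0.24669112, -0.33694304, -0.02130184]), 'ft_torque': array([-0.03896477,  0.01590804,  0.04232282]), 'opening': 95.20900147257073} 22.0
scene {'intrinsics': [[545.842, 0.0, 323.136], [0.0, 545.842, 241.387], [0.0, 0.0, 1.0]], 'world_to_cam': [[0.851, 0.525, -0.004, -483.843], [0.418, -0.681, -0.602, -93.658], [-0.319, 0.511, -0.799, 1298.886], [0.0, 0.0, 0.0, 1.0]]}
side {'intrinsics': [[616.663, 0.0, 312.869], [0.0, 616.663, 236.502], [0.0, 0.0, 1.0]], 'world_to_cam': [[0.781, -0.625, -0.01, -325.016], [-0.464, -0.569, -0.679, 344.426], [0.419, 0.534, -0.734, 1298.356], [0.0, 0.0, 0.0, 1.0]]}
wrist {'intrinsics': [[415.29, 0.0, 324.099], [0.0, 415.29, 239.065], [0.0, 0.0, 1.0]], 'hand_eye': [[0.001, -0.958, -0.288, 80.841], [1.0, 0.001, 0.001, -0.393], [-0.0, -0.288, 0.958, -148.005], [0.0, 0.0, 0.0, 1.0]]}
```

View pics/scene0.png

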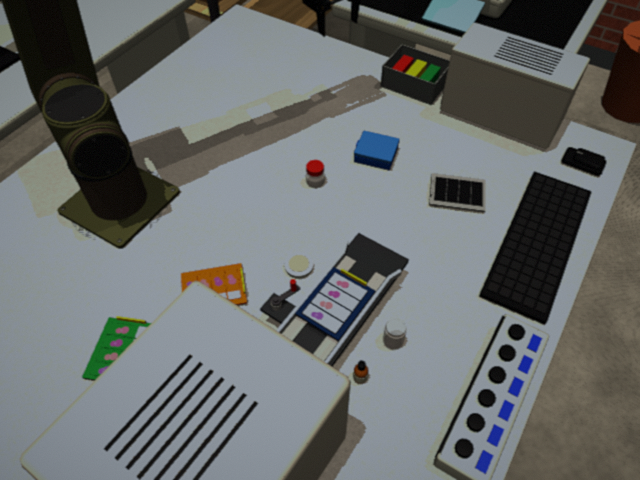

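View pics/side0.png

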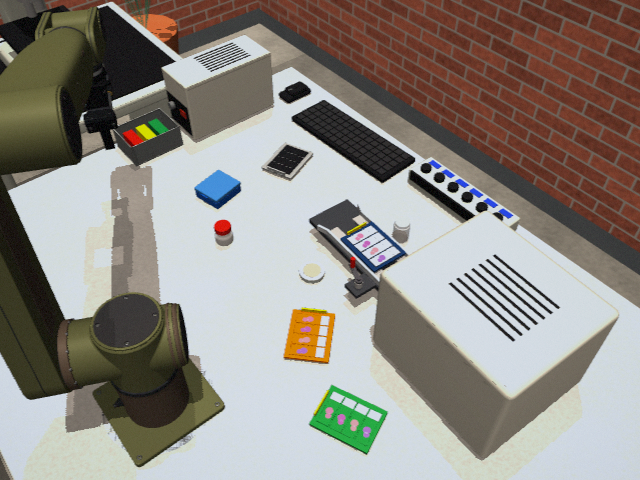

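View pics/wrist0.png

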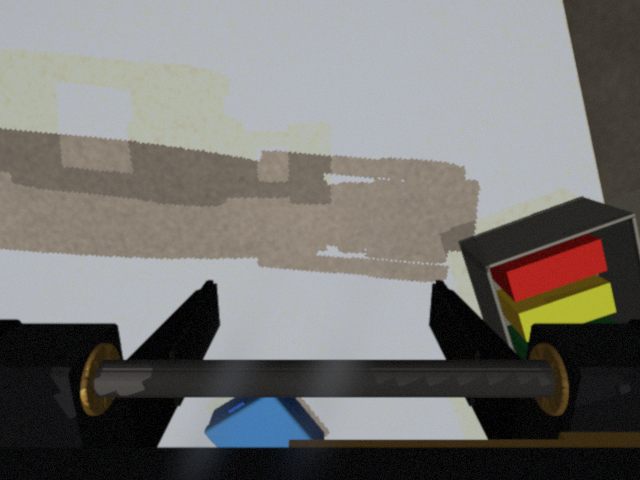

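Candidates for the blue tray in the scene view: dark blue on the stage (338,302), green (112,348), orange (215,283), grey spare (458,192) and blue slide box (376,148). I choose the dark blue one, which is on the rails and has the yellow lip. For the post, the red post is at (293,285) and the jar's red lid at (315,168). I'll check both in close crops.

```bash
python3 - <<'E'
import cv2, numpy as np
a=cv2.imread("pics/scene0.png")[220:380,240:440]; b=cv2.imread("pics/side0.png")[190:310,290:440]
cv2.imwrite("pics/c1.png",cv2.resize(a,None,fx=4,fy=3.75,interpolation=2)); cv2.imwrite("pics/c2.png",cv2.resize(b,None,fx=5,fy=5,interpolation=2))
E
```

```text
(no output)
```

View pics/c1.png

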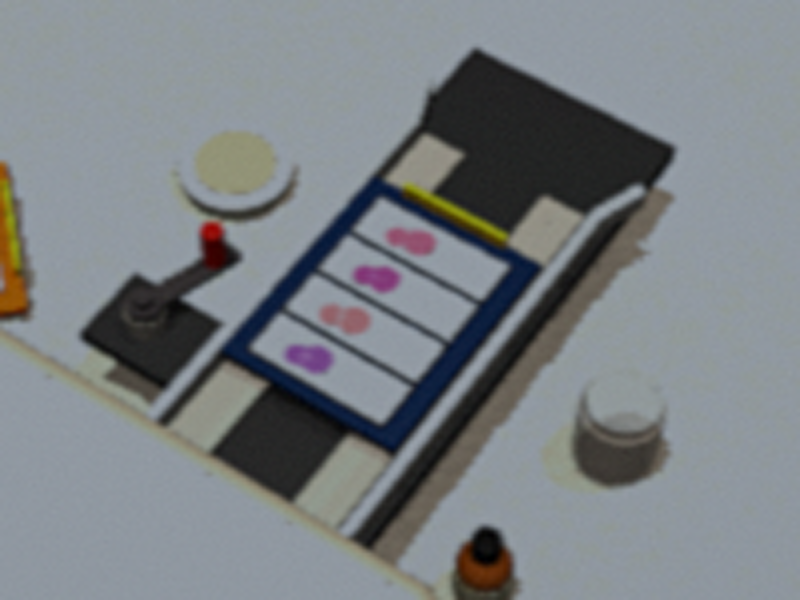

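View pics/c2.png

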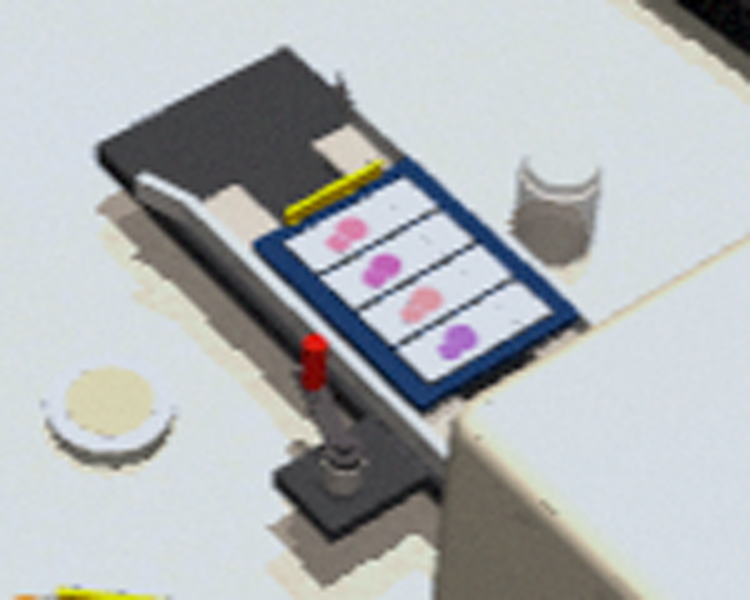

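The crops confirm the choice: the dark blue tray with a yellow lip on the white rails, and the red post on the dark clip arm, which is nearly open. Next I'll triangulate from the two views.

```bash
cat > h.py <<'E'
import numpy as np, cv2
from bench import arm, command_gripper, planner, readout, eyes
def P(n):
    m=eyes.camera_model(n); return m["intrinsics"]@m["world_to_cam"][:3]
def tri(a,b):
    X=cv2.triangulatePoints(P("scene"),P("side"),np.array(a,float).reshape(2,1),np.array(b,float).reshape(2,1)); return (X[:3]/X[3]).ravel()
def plane(n,uv,z):
    m=P(n); A=m[:,[0,1]]; H=np.column_stack([m[:,0],m[:,1],m[:,2]*z+m[:,3]]); p=np.linalg.solve(H,[*uv,1]); return p[:2]/p[2]
def mask_yellow(im):
    h=cv2.cvtColor(im,cv2.COLOR_RGB2HSV); return cv2.inRange(h,(25,150,90),(35,255,255))
def mask_red(im):
    h=cv2.cvtColor(im,cv2.COLOR_RGB2HSV); return cv2.inRange(h,(0,180,60),(6,255,255))|cv2.inRange(h,(174,180,60),(180,255,255))
E
python3 - <<'E'
from h import *
np.set_printoptions(precision=1,suppress=True)
pts={"stA":((358.75,233.3),(310,220)),"stB":((408.25,260.5),(347.4,199.6)),"tLc":((334.5,268),(341,239)),"tLo":((375,291.2),(371.4,222)),"tFc":((297,313.9),(375.4,271.4)),"tFo":((338,339.5),(406.6,254)),"post":((293,281.3),(353,258.4)),"piv":((276,299),(359.2,281.6))}
W={k:tri(*v) for k,v in pts.items()}
for k,v in W.items(): print(k,v)
c=np.mean([W[k] for k in W if k[0]=='t'],axis=0); print("tray c",c)
d=(W["tFc"]+W["tFo"]-W["tLc"]-W["tLo"])/2; print("len",d,np.degrees(np.arctan2(d[1],d[0])))
d=(W["tFo"]+W["tLo"]-W["tLc"]-W["tFc"])/2; print("wid",d,np.degrees(np.arctan2(d[1],d[0])))
for n,f in (("scene","pics/scene0.png"),("side","pics/side0.png")):
    im=cv2.imread(f)[:,:,::-1].copy()
    for nm,mk in (("y",mask_yellow(im)),("r",mask_red(im))):
        k,l,s,ce=cv2.connectedComponentsWithStats(mk)
        for i in range(1,k):
            if s[i,4]>8:
                ys,xs=np.where(l==i); r=cv2.minAreaRect(np.column_stack([xs,ys]).astype(np.float32)); print(n,nm,s[i],ce[i],cv2.boxPoints(r).tolist())
E
```

```text
stA [548.2 177.7  48.8]
stB [670.7 170.9  50. ]
tLc [555.8  63.7  66.4]
tLo [651.8  58.   67.8]
tFc [550.3 -65.9  68.4]
tFo [644.3 -72.8  69.4]
post [516.1 -24.5 101.7]
piv [499.5 -63.9  71.1]
tray c [600.5  -4.2  68. ]
len [  -6.5 -130.3    1.8] -92.86339292601613
wid [95.  -6.3  1.2] -3.796174949711298
scene y [406  60  21  17 184] [415.9  67.6] [[405.34661865234375, 72.4653549194336], [418.75750732421875, 56.07426834106445], [426.49017333984375, 62.40100860595703], [413.07928466796875, 78.79209899902344]]
scene y [240 268   5  24  42] [242.3 279.3] [[239.54055786132812, 268.24322509765625], [241.3243408203125, 267.9459228515625], [245.13516235351562, 290.810791015625], [243.35137939453125, 291.10809326171875]]
scene y [341 269  26  15  66] [354.1 276.4] [[340.77069091796875, 270.42034912109375], [341.91717529296875, 268.31842041015625], [366.649658203125, 281.80889892578125], [365.503173828125, 283.91082763671875]]
scene y [117 317  28   5  40] [130.8 318.9] [[116.91999053955078, 317.55999755859375], [117.09998321533203, 316.29998779296875], [144.1199951171875, 320.15997314453125]
[... 1141 characters left out ...]
84582519531, 389.5077209472656], [328.9692077636719, 390.5538635253906], [315.4307556152344, 414.2461853027344]]
side r [179 109   8  10  38] [182.7 113.3] [[177.50001525878906, 110.50001525878906], [180.00001525878906, 108.00001525878906], [188.00001525878906, 116.00001525878906], [185.50001525878906, 118.50001525878906]]
side r [123 130  21  16 190] [131.7 137.5] [[121.0, 135.00001525878906], [129.0, 127.00001525878906], [143.0, 141.00001525878906], [135.0, 149.00001525878906]]
side r [215 220  16  15 198] [222.3 227.1] [[215.0, 220.0], [230.0, 220.0], [230.0, 234.0], [215.0, 234.0]]
side r [350 257   5  11  46] [352.2 262. ] [[350.0, 257.0], [354.0, 257.0], [354.0, 267.0], [350.0, 267.0]]
```

Triangulated sizes agree with the text: the tray is 130×95, the stage end 123 wide, and the scanner x heading about -93°. The nest comes out at (595,-90) from the stage end and (593,-89) from the pivot. Heights read about 3–5 mm low, so I'll refine with two wrist views.

```bash
cat >> h.py <<'E'
from scipy.spatial.transform import Rotation as R
def quat(xdeg): # tool down, tool x at world angle
    a=np.radians(xdeg); x=np.array([np.cos(a),np.sin(a),0]); z=np.array([0,0,-1.]); return R.from_matrix(np.column_stack([x,np.cross(z,x),z])).as_quat()
def wristP(s):
    m=eyes.camera_model("wrist"); T=np.eye(4); T[:3,:3]=R.from_quat(s["tcp_rot"]).as_matrix(); T[:3,3]=s["tcp_pos"]
    return m["intrinsics"]@np.linalg.inv(T@m["hand_eye"])[:3]
E
python3 - <<'E'
from h import *
np.set_printoptions(precision=2,suppress=True)
q=quat(86.9); print(q)
command_gripper(0)
for i,y in enumerate((130,60)):
    (arm.reach if i==0 else arm.move_straight)([600,y,250],q) if i==0 else arm.move_straight([560,y,250])
    arm.hold(.3)
    s=readout.sense(); im=eyes.camera("wrist"); cv2.imwrite(f"pics/w{i+1}.png",im[:,:,::-1]); np.save(f"w{i+1}.npy",wristP(s)); print(s["clock"],s["tcp_pos"],s["tcp_rot"],s["joint_pos"],s["opening"],s["force"])
E
```

```text
[0.73 0.69 0.   0.  ]
4.1 [599.92 130.46 249.97] [ 0.73  0.69 -0.   -0.  ] [ 0.13  0.04  1.72 -0.    1.38  0.18] 0.3001393614113398 [ 0.78 -0.67  0.61]
5.1333 [560.19  60.53 249.87] [ 0.73  0.69 -0.   -0.  ] [ 0.01 -0.08  1.83  0.    1.39  0.07] 0.18181073266133338 [-0.07 -0.01  0.01]
```

View pics/w1.png

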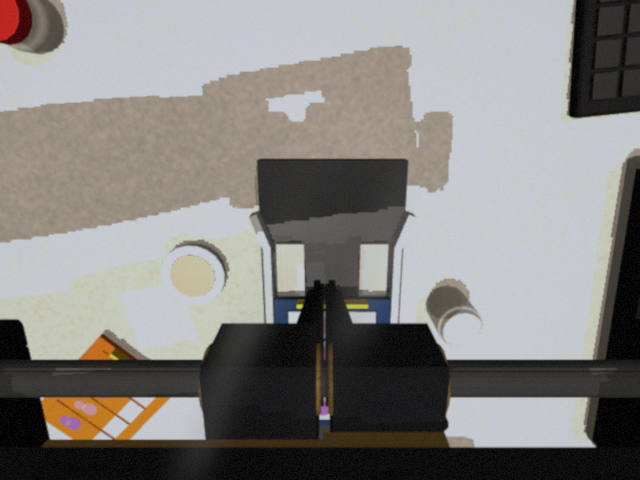

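View pics/w2.png

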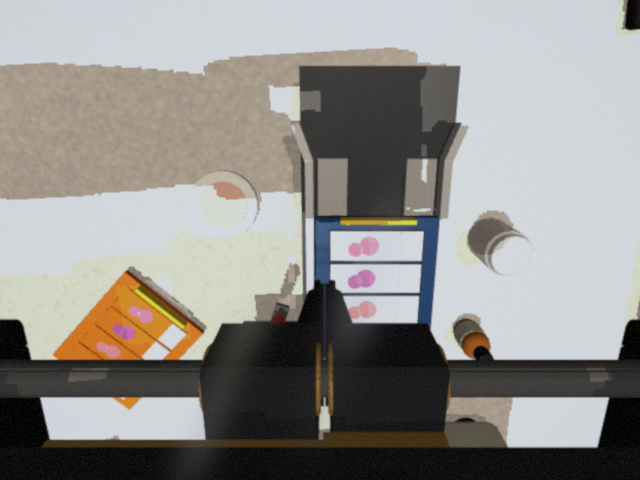

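```bash
python3 - <<'E'
from h import *
np.set_printoptions(precision=1,suppress=True)
P1,P2=np.load("w1.npy"),np.load("w2.npy")
for f in ("w1","w2"):
    im=cv2.imread(f"pics/{f}.png")[:,:,::-1].copy()
    h=cv2.cvtColor(im,cv2.COLOR_RGB2HSV); mk=cv2.inRange(h,(18,150,60),(35,255,255)); k,l,s,ce=cv2.connectedComponentsWithStats(mk); print(f,[ (s[i],ce[i]) for i in range(1,k) if s[i,4]>30])
def T(Pa,a,Pb,b):
    X=cv2.triangulatePoints(Pa,Pb,np.array(a,float).reshape(2,1),np.array(b,float).reshape(2,1)); return (X[:3]/X[3]).ravel()
for n,a,b in (("stA",(258,160),(300,66)),("stB",(407,160),(460,66)),("trayLo",(391,298.5),(439.5,216)),("trayLc",(273,298.5),(315,216)),("railA",(277,243),(319,158)),("railB",(387,243),(436,158))):
    print(n,T(P1,a,P2,b))
for n,c in (("scene",(415.9,0)),):pass
cs=cv2.imread("pics/c1.png")
# redo wrist(2) vs scene/side for post
print("post top w2", T(P("scene"),(293,281.3),P2,(281,306)), T(P("side"),(353,258.4),P2,(281,306)))
E
python3 -c "
import cv2;a=cv2.imread('pics/w2.png')[200:340,240:460];cv2.imwrite('pics/w2c.png',cv2.resize(a,None,fx=3.6,fy=3.6,interpolation=2))"
```

```text
w1 [(array([297, 299,   8,   9,  55], dtype=int32), array([300.2, 303.2])), (array([346, 304,  21,   4,  67], dtype=int32), array([355.8, 305.8])), (array([109, 349,  20,  11, 125], dtype=int32), array([117.1, 355.5])), (array([316, 349,   4,  21,  55], dtype=int32), array([317.7, 360. ])), (array([316, 371,   5,  43, 117], dtype=int32), array([317.7, 391.9])), (array([329, 385,   4,  30,  74], dtype=int32), array([330.6, 399.8])), (array([322, 433, 126,  13, 943], dtype=int32), array([387.1, 439.2])), (array([ 49, 440,  34,   6,  94], dtype=int32), array([ 66.3, 442.8])), (array([ 94, 440,  78,   6, 251], dtype=int32), array([131.9, 442.8])), (array([236, 440,  53,   6, 169], dtype=int32), array([261. , 442.8]))]
w2 [(array([340, 217,  76,   8, 397], dtype=int32), array([375.2, 220.9])), (array([133, 285,  56,  45, 641], dtype=int32), array([159.2, 306.6])), (array([316, 356,   5,  58, 150], dtype=int32), array([317.7, 385.1])), (array([328, 390,   5,  26,  73], dtype=int32), array([330.5, 401.4])), (array([ 323,  433,  125,   14, 1314], dtype=int32), array([386.8, 439.3])), (array([ 44, 440, 129,   7, 537], dtype=int32), array([106.2, 443.1])), (array([228, 440,  94,   7, 416], dtype=int32), array([271.8, 442.6]))]
stA [548.4 178.1  51. ]
stB [671.2 171.7  53. ]
trayLo [653.6  58.5  73.7]
trayLc [553.8  64.2  75.2]
railA [559.1 108.   58.4]
railB [653.2 103.1  58.7]
post top w2 [513.2 -12.5  82.4] [525.3 -12.7  82.5]
```

View pics/w2c.png

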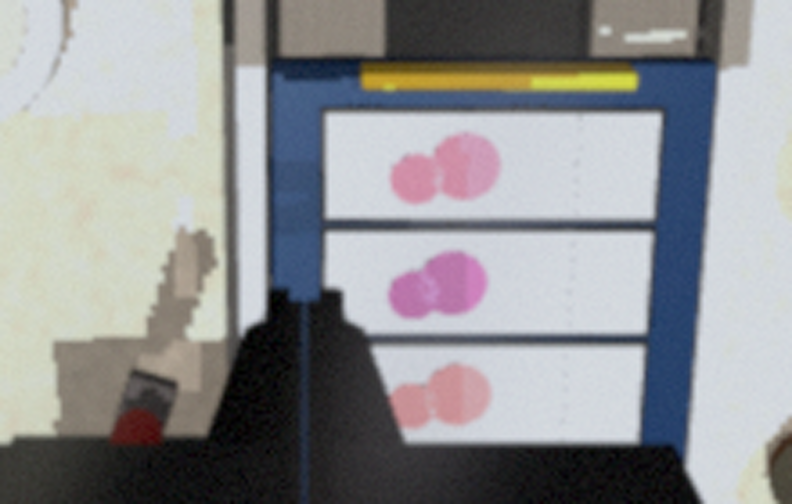

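Wrist views give the stage end, rail start and tray lip edge at heights of 52, 58.5 and 74.5 (text: 54, 60, 73.5), with the heading at -93.05°. The nest is about (595.6,-89.4), and the tray lies 86 short and centred. Both heights and sizes fit. I'll go behind the lip and push.

```bash
cat >> h.py <<'E'
A=np.radians(-93.05); U=np.array([np.cos(A),np.sin(A)]); V=np.array([-U[1],U[0]]); NEST=np.array([595.6,-89.4])
def W(x,y,z): return [*(NEST+x*U+y*V),z]
def S(p): d=np.array(p[:2])-NEST; return np.array([d@U,d@V,p[2]])
def st(t=""):
    s=readout.sense(); f=s["force"]; print(t,round(s["clock"],2),"scn",np.round(S(s["tcp_pos"]),1),"F(x,y,z scn)",np.round([f[:2]@U,f[:2]@V,f[2]],1)); return s
E
python3 - <<'E'
from h import *
q=quat(86.95)
arm.move_straight(W(-190,0,150),q,max_speed=200); st()
print(arm.move_straight(W(-190,0,81),guard=8,max_speed=80)); st("down")
print(arm.move_straight(W(-152,0,81),guard=3,max_speed=30)); st("contact?")
E
```

```text
5.92 scn [-190.     0.3  150.7] F(x,y,z scn) [-0.3 -1.   0.6]
False
down 6.92 scn [-190.1    0.5   81.6] F(x,y,z scn) [0.2 0.7 0.1]
False
contact? 8.34 scn [-151.9    0.    81. ] F(x,y,z scn) [-0.2  0.3  0.4]
```

```bash
python3 - <<'E'
from h import *
im=eyes.camera("side"); cv2.imwrite("pics/s1.png",cv2.resize(im[170:330,270:450,::-1],None,fx=4,fy=3.75,interpolation=2))
im=eyes.camera("scene"); cv2.imwrite("pics/sc1.png",cv2.resize(im[200:380,240:440,::-1],None,fx=4,fy=3.3,interpolation=2))
E
```

```text
(no output)
```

View pics/s1.png

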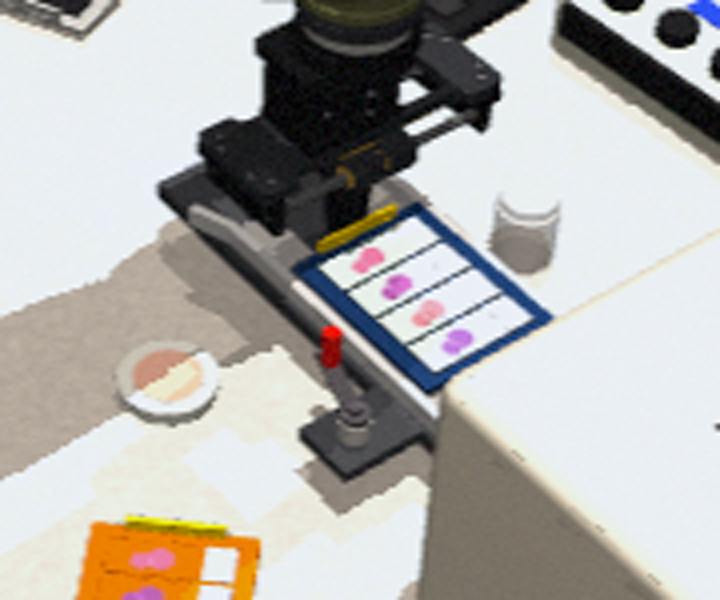

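View pics/sc1.png

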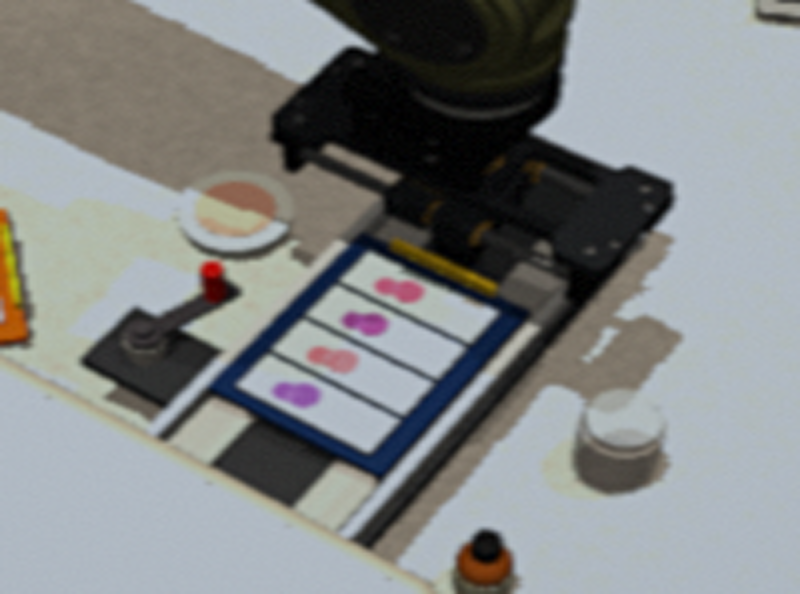

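The pictures show the tray already moved about 10 mm: its far corner went from row 314 to 318 in the scene view. The contact offset is therefore 10 as expected, and the sliding force is only about 1 N. I'll carry on, slowing near the nest.

```bash
python3 - <<'E'
from h import *
print(arm.move_straight(W(-95,0,81),guard=7,max_speed=35)); st()
x=-95
while x<-68:
    x+=3
    g=arm.move_straight(W(x,0,81),guard=5,max_speed=12); s=st(g)
    if g: break
E
```

```text
False
 10.22 scn [-95.   0.  81.] F(x,y,z scn) [-1.4  0.8  0.7]
False 10.62 scn [-91.8   0.   81. ] F(x,y,z scn) [-0.4 -0.1  0.2]
False 11.02 scn [-88.8   0.   81. ] F(x,y,z scn) [-1.1 -0.5  0.5]
False 11.42 scn [-85.8   0.   81. ] F(x,y,z scn) [-0.9  0.1  0.6]
False 11.82 scn [-82.8  -0.   81. ] F(x,y,z scn) [-0.2 -0.4  0.1]
False 12.22 scn [-79.8  -0.   80.9] F(x,y,z scn) [-0.4 -0.2  0.6]
False 12.62 scn [-76.8  -0.   81. ] F(x,y,z scn) [ 0.  -0.5  0.3]
True 12.9 scn [-75.1  -0.4  80.5] F(x,y,z scn) [ 0.2 -0.2 -0.3]
```

The guard tripped at TCP x = -75.1, where seating is expected. I'll back off and look.

```bash
python3 - <<'E'
from h import *
arm.move_straight(W(-95,0,81),max_speed=60)
arm.move_straight(W(-130,0,150),max_speed=200)
arm.move_straight(W(-115,5,250),max_speed=200)
arm.hold(.3)
s=st(); im=eyes.camera("wrist"); np.save("w3.npy",wristP(s)); cv2.imwrite("pics/w3.png",im[:,:,::-1])
for n in("scene","side"):
    im=eyes.camera(n); cv2.imwrite(f"pics/{n}2.png",im[:,:,::-1])
a=cv2.imread("pics/scene2.png")[220:380,240:440]; b=cv2.imread("pics/side2.png")[190:310,290:440]
cv2.imwrite("pics/c3.png",cv2.resize(a,None,fx=4,fy=3.75,interpolation=2)); cv2.imwrite("pics/c4.png",cv2.resize(b,None,fx=5,fy=5,interpolation=2))
E
```

```text
14.87 scn [-115.1    4.4  248.5] F(x,y,z scn) [ 0.5 -0.5 -0.4]
```

View pics/c3.png

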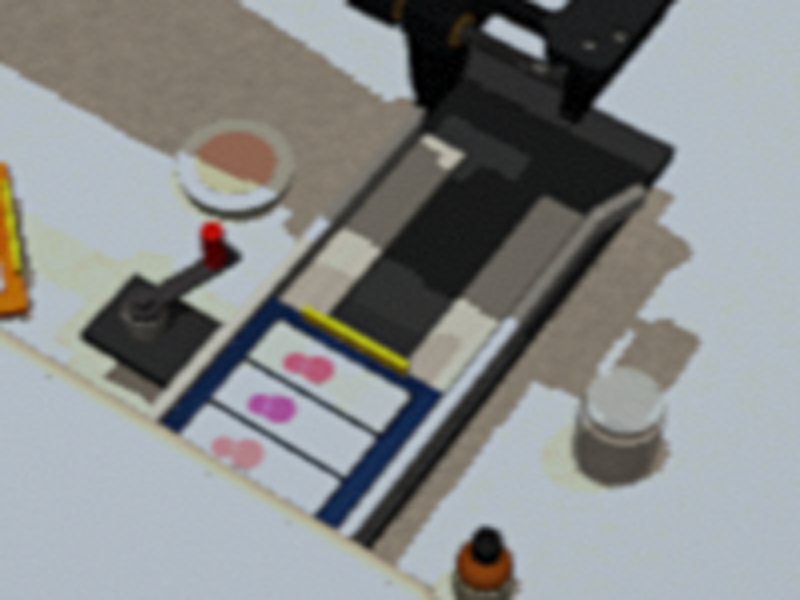

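View pics/c4.png

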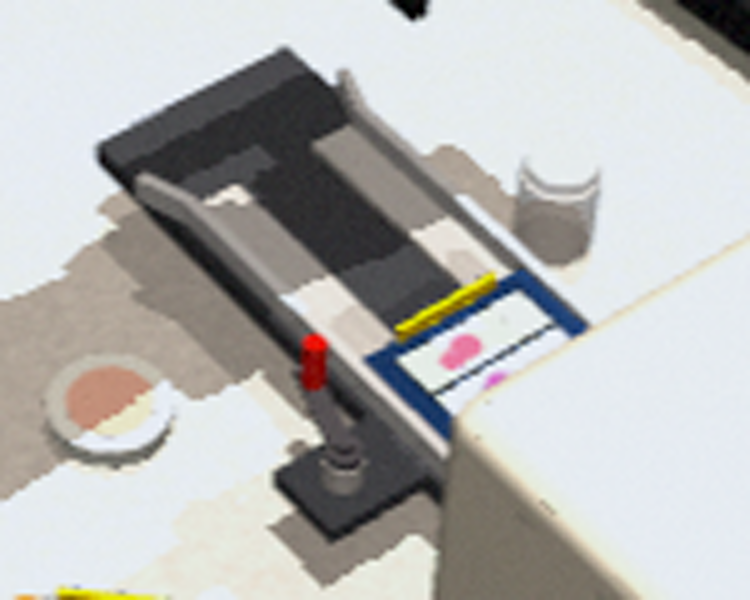

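View pics/w3.png

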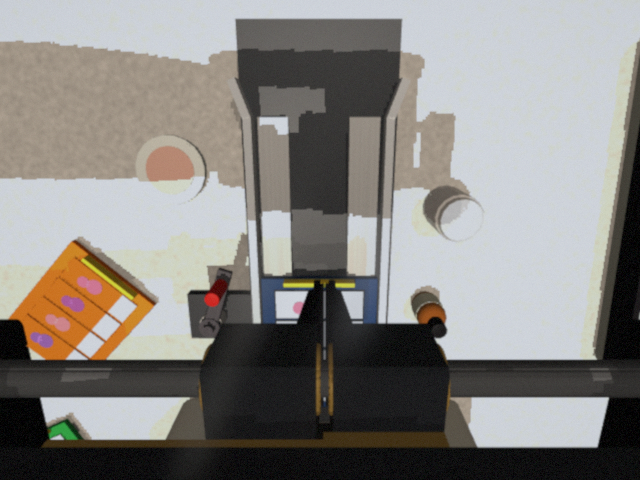

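```bash
python3 - <<'E'
from h import *
np.set_printoptions(precision=1,suppress=True)
def lip(f):
    im=cv2.imread(f)[:,:,::-1].copy(); h=cv2.cvtColor(im,cv2.COLOR_RGB2HSV); mk=cv2.inRange(h,(20,110,60),(38,255,255)); k,l,s,ce=cv2.connectedComponentsWithStats(mk)
    c=[(s[i],ce[i]) for i in range(1,k) if s[i,4]>25 and 300<ce[i][0]<410 and 200<ce[i][1]<330 and s[i,2]<40]
    print(f,c); return c
for a in "02":
    A,B=lip(f"pics/scene{a}.png"),lip(f"pics/side{a}.png")
    B=[b for b in B if b[1][0]>330]
    p=tri(A[0][1],B[0][1]); print("lip c",p,S(p))
for n,a,b in (("before c",(334.5,268),(341,239)),("before o",(375,291.2),(371.4,222)),("after c",(308,300.5),(363,262)),("after o",(350,325.3),(395.4,244.4))):
    p=tri(a,b);print(n,p,S(p))
P3=np.load("w3.npy")
for z in (67.5,73.5):
  for uv in ((260,278),(380,278)):
    H=np.column_stack([P3[:,0],P3[:,1],P3[:,2]*z+P3[:,3]]); p=np.linalg.solve(H,[*uv,1]); print(z,S([*(p[:2]/p[2]),z]))
for a,b in (((293,281.3),(353,258.4)),((276,299),(359.2,281.6))): print(S(tri(a,b)))
E
```

```text
pics/scene0.png [(array([341, 269,  26,  16, 113], dtype=int32), array([353.8, 276.5]))]
pics/side0.png [(array([347, 222,  20,  13,  80], dtype=int32), array([356. , 228.1])), (array([301, 308,  26,   6,  91], dtype=int32), array([313.7, 310.2]))]
lip c [602.   60.9  76.4] [-150.4   -1.6   76.4]
pics/scene2.png [(array([315, 302,  27,  18, 131], dtype=int32), array([328.9, 310.2]))]
pics/side2.png [(array([369, 244,  20,  14,  84], dtype=int32), array([378.5, 251. ])), (array([301, 308,  26,   6,  92], dtype=int32), array([313.7, 310.1]))]
lip c [597.8 -26.5  70.4] [-63.   -1.2  70.4]
before c [555.8  63.7  66.4] [-150.8  -47.9   66.4]
before o [651.8  58.   67.8] [-150.2   48.3   67.8]
after c [549.8 -25.2  63.3] [-61.7 -49.2  63.3]
after o [647.3 -32.7  65.8] [-59.4  48.6  65.8]
67.5 [-63.  -50.2  67.5]
67.5 [-63.3  51.9  67.5]
73.5 [-65.4 -49.2  73.5]
73.5 [-65.7  51.   73.5]
[-60.6 -82.9 101.7]
[-20.3 -97.3  71.1]
```

Between the two pictures the lip's triangulated height dropped by exactly 6.0 mm (76.4→70.4), at x ≈ -63 to -65, so the tray is seated. The eyeballed corners only gave a 2.6 mm drop, so I'll confirm with one light firm-stop touch before turning the clip. The clip angle is about 0.3 rad.

```bash
python3 - <<'E'
from h import *
arm.move_straight(W(-120,0,150),max_speed=200)
arm.move_straight(W(-92,0,81),max_speed=120)
arm.move_straight(W(-79,0,81),max_speed=40); st()
print(arm.move_straight(W(-72.5,0,81),guard=4,max_speed=10)); st("touch")
arm.move_straight(W(-90,0,81),max_speed=80)
arm.move_straight(W(-100,0,140),max_speed=200); st()
E
```

```text
16.91 scn [-78.7   0.1  81.2] F(x,y,z scn) [ 0.2 -0.   0.7]
True
touch 17.41 scn [-75.1  -0.4  80.5] F(x,y,z scn) [-0.6  0.3  0.9]
 18.19 scn [-99.9   0.3 140.5] F(x,y,z scn) [-0.4  0.4  0.4]
```

It stops firmly at the same place (-75.1), so the tray is locked in its notches. Now the clip.

```bash
cat > clip.py <<'E'
from h import *
from scipy.optimize import brentq
PV=np.array([-20,-95.5])
def ctr(th,extra=0):
    p=PV+42*np.array([-np.cos(th),np.sin(th)]); t=np.array([np.sin(th),np.cos(th)])
    d=lambda D: np.hypot(max(abs(D*t[0])-10,0),max(abs(D*t[1])-12,0))-6
    return p-t*(brentq(d,12,30)+extra)
E
python3 - <<'E'
from clip import *
Z=107
c=ctr(.3,14); print(c)
arm.move_straight(W(-110,-60,150),max_speed=200)
arm.move_straight(W(*c,150),max_speed=200)
print(arm.move_straight(W(*c,Z),guard=6,max_speed=100)); st("down")
for th in np.arange(.35,1.5,.1):
    g=arm.move_straight(W(*ctr(th),Z),guard=8,max_speed=40)
    if g or th>1.4: st((g,round(th,2)))
    if g: break
E
```

```text
[ -69.82946793 -114.46286217]
False
down 19.73 scn [ -70.  -114.1  106.9] F(x,y,z scn) [-0.4  0.6  0.6]
(False, np.float64(1.45)) 23.26 scn [-40.8 -55.6 107.1] F(x,y,z scn) [-0.1  0.2  0.8]
```

```bash
python3 - <<'E'
from clip import *
g=arm.move_straight(W(-27,-54,107),guard=6,max_speed=15); st(g)
arm.move_straight(W(-50,-54,107),max_speed=60)
arm.move_straight(W(-80,-54,180),max_speed=200)
arm.move_straight(W(-140,0,260),max_speed=250); st()
for n in("scene","side"):
    im=eyes.camera(n); cv2.imwrite(f"pics/{n}3.png",im[:,:,::-1])
a=cv2.imread("pics/scene3.png")[220:380,240:440]; b=cv2.imread("pics/side3.png")[190:310,290:440]
cv2.imwrite("pics/c5.png",cv2.resize(a,None,fx=4,fy=3.75,interpolation=2)); cv2.imwrite("pics/c6.png",cv2.resize(b,None,fx=5,fy=5,interpolation=2))
E
```

```text
True 23.74 scn [-37.8 -55.2 106.8] F(x,y,z scn) [-2.4  0.6  1.6]
 25.25 scn [-139.5   -1.   257.5] F(x,y,z scn) [-0.2 -1.1 -0.9]
```

View pics/c5.png

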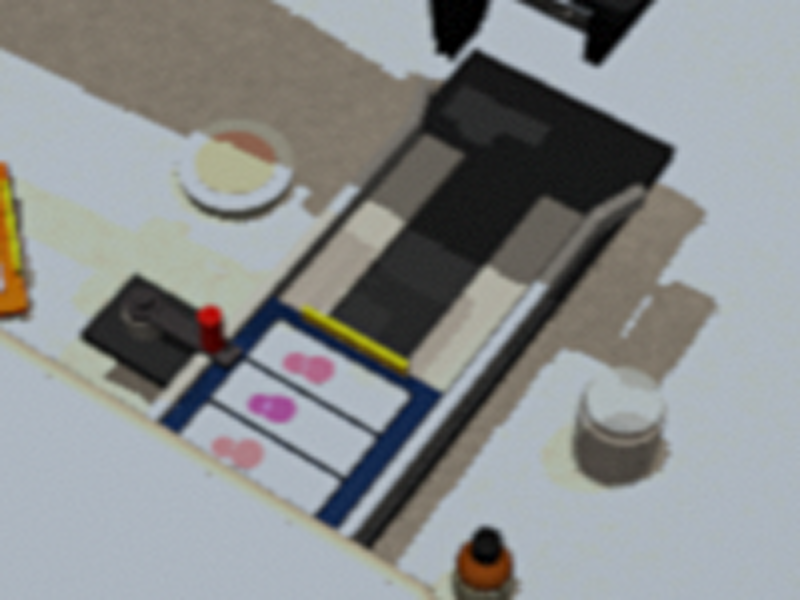

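View pics/c6.png

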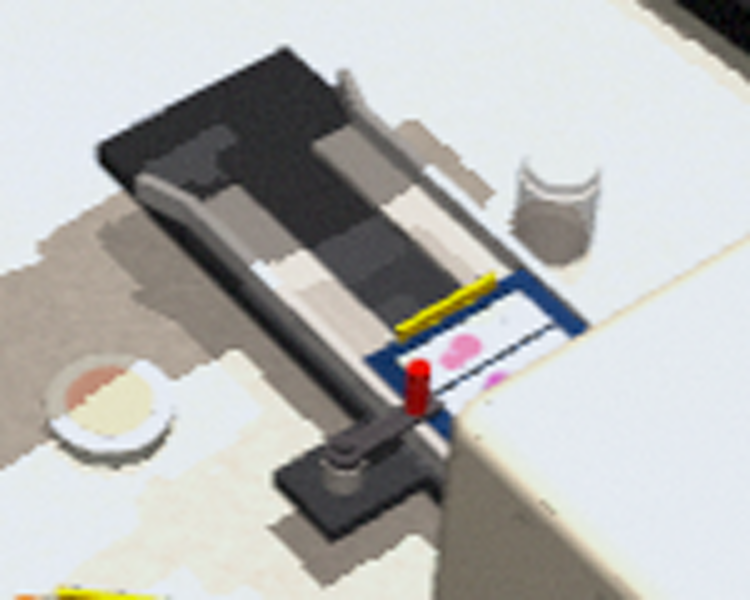

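The clip arm lies over the rim beside the post and the tray is unmoved. I'll measure the angle, then press once more to be sure it's at the stop.

```bash
python3 - <<'E'
from clip import *
def post(k):
    C=[]
    for n in("scene","side"):
        im=cv2.imread(f"pics/{n}{k}.png")[:,:,::-1].copy(); l,s,ce=cv2.connectedComponentsWithStats(mask_red(im))[1:]
        C.append([c for c,q in zip(ce,s) if q[4]>10 and 280<c[0]<390 and 240<c[1]<330][0])
    return S(tri(*C))
for k in "03":
    p=post(k); d=p[:2]-[-20.2,-96]; print(k,p.round(1),"theta",np.arctan2(d[1],-d[0]).round(3),np.hypot(*d).round(1))
arm.move_straight(W(-80,-54,180),max_speed=250)
arm.move_straight(W(-52,-54,107),max_speed=150)
arm.move_straight(W(-42,-54,107),max_speed=40)
g=arm.move_straight(W(-30,-54,107),guard=9,max_speed=12); st(g)
arm.move_straight(W(-50,-54,107),max_speed=60)
arm.move_straight(W(-80,-54,180),max_speed=200)
arm.move_straight(W(-140,0,260),max_speed=250); arm.hold(.3); st()
for n in("scene","side"):
    im=eyes.camera(n); cv2.imwrite(f"pics/{n}4.png",im[:,:,::-1])
im=eyes.camera("wrist"); cv2.imwrite("pics/w4.png",im[:,:,::-1])
p=post("4"); d=p[:2]-[-20.2,-96]; print(p.round(1),"theta",np.arctan2(d[1],-d[0]).round(3))
def lip(f):
    im=cv2.imread(f)[:,:,::-1].copy(); h=cv2.cvtColor(im,cv2.COLOR_RGB2HSV); mk=cv2.inRange(h,(20,110,60),(38,255,255)); k,l,s,ce=cv2.connectedComponentsWithStats(mk)
    return [ce[i] for i in range(1,k) if s[i,4]>25 and 312<ce[i][0]<410 and 200<ce[i][1]<330 and s[i,2]<40 and not(abs(ce[i][0]-313.7)<2)][0]
print("lip",S(tri(lip("pics/scene4.png"),lip("pics/side4.png"))).round(1))
E
```

```text
0 [-60.7 -85.8  92.6] theta 0.246 41.8
3 [-20.  -55.4  89.9] theta 1.576 40.6
True 27.66 scn [-37.5 -54.1 106.8] F(x,y,z scn) [-1.7  1.7  2.5]
 29.47 scn [-139.4   -0.8  258.7] F(x,y,z scn) [ 0.7 -0.7  0.4]
[-20.  -55.4  89.9] theta 1.576
lip [-62.7  -1.1  71. ]
```

View pics/scene4.png

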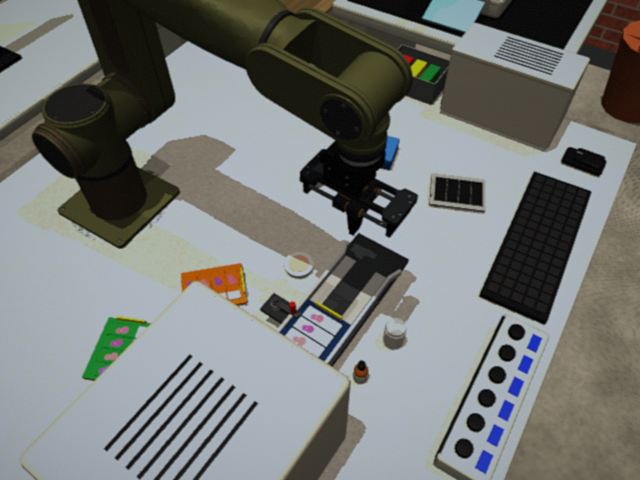

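View pics/w4.png

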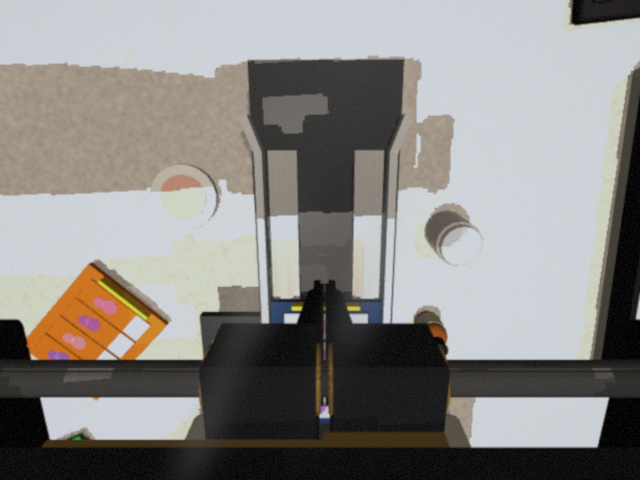

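The clip is at its stop (1.576 rad measured, unchanged by a second, firmer press). The tray is still down and the bystanders are undisturbed: the dish is still at (299,264), the canister at (395,333) and the bottle at (361,371).

```bash
python3 -c "
from bench import close_job
print(close_job())"
```

```text
the job is handed in; nothing more can be done
None
```

The tray is seated in its notches and the retaining clip is closed against its stop. I handed the job in at about 29.5 s of the 51 s.

- **Tray:** I pushed it about 87 mm along the rails with closed fingertips, slowing to 12 mm/s near the nest. It stopped firmly at the expected place, and a second light touch stopped at the same point. The lip's triangulated height dropped 6.0 mm (5.4 mm in the last picture), which fits the 6 mm notches.
- **Clip:** I swept the post round from about 0.25 rad until it stopped. It measured 1.576 rad, and a second, firmer press did not change that.
- **Surroundings:** The dish, canister and bottle look unmoved in the last pictures. The gripper was clear of everything at the end.

Two checks disagreed. Tray corners picked by eye showed a drop of only about 2.6 mm, and one wrist view gave a tray width that fitted the riding height slightly better. Both are within pixel error. I relied on the lip height and the firm stop instead.

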